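Index the gearbox turntable a quarter turn

ROBOT

A 6-joint arm with a two-finger parallel gripper is mounted at the origin on the work surface. World frame = base frame: x ahead of the robot, y to its left, z up, the work surface at z = 0. Lengths are in m, angles in rad, forces in N, time in s.
With the tool pointing down it reaches from about 0.375 to 0.975 m from the base axis. Payload 3.8 kg.
Tool frame: the origin (TCP) lies midway between the tips of the shut fingers; the grasp point (between the pads) lies 19 mm behind it; z points along the fingers, y is the direction in which the jaws open and shut (so a half turn about z gives the same grasp; the last joint's range is limited). The gripper opens to 85 mm and grips with 20 to 120 N. Pads are 22 mm wide; open, the fingers measure 114 mm over their backs; the gripper's body (76 mm by 85 mm) begins 54 mm behind the grasp point. The pads swing forward as they close: fully open they stand 13 mm farther back than shut.
Start: joints at [-1.208, 0.264, 1.604, -0, 1.274, -0.037], TCP at [0.263, -0.622, 0.231] pointing down, gripper open.
Joint ranges: [-2.63, 2.63], [-0.94, 2.18], [0.31, 2.57], [-1.31, 4.45], [0, 2.66], [-2.55, 2.55]. Speed limits (rad/s): [2.57, 2.57, 3.14, 3.14, 3.14, 3.14].

INTERFACE

Orientations are given as a rotation vector (axis times angle).
In Python, from workcell import readout, read_camera, camera_params, bot gives the robot as it stands.
- The arm moves only by the tool apply_moves, never from a script. Its argument "plan" is a list that holds one entry, the list of rows, each a list of 7 numbers: the shift along the tool's x, y, z each as a share of 1000 mm, from -1 to 1, then the turn, a rotation vector about the tool's x, y, z each as a share of pi rad, from -1 to 1, then the gripper command: -1 is fully open, 1 is shut, values between are in proportion. A call has exactly 8 rows; each row is the pose to reach, as a shift and turn from the pose commanded when the call began, along the tool's axes at that moment, turning the shorter way round; what a row does not reach only later rows make up. A row lasts 1/12 s, in which the tool goes at most 41.7 mm and 7.16 degrees, less where a joint would pass 70% of its speed; a pose out of reach is approached as far as the arm can. A call with a number of a shift or a turn outside -1 to 1 is refused whole. A call with a gripper value outside its range is refused whole. The fingers move at their own pace and stop on an object; "force" is the grip in N (left out, the last holds). Time passes only in rows, so rows that repeat a pose let the fingers close, or fill a call up. It gives the time, the measured TCP pose, the force and the opening at its end, in the units of the state.
- readout.read_state(): the state, without advancing time (a new reading comes with each control period).
- read_camera(name): name is "side" or "top"; returns the picture (420x560x3 uint8, red, green, blue); there is no depth.
- camera_params(name): a dict with "fovy" (degrees; the focal length in pixels is half the picture's height over the tangent of half this angle, whatever the lens; pixels are square), "cx", "cy" (the principal point, pixels), "rvec" (rotation vector, rad) and "tvec" (3), from world to camera coordinates, as OpenCV has them. Camera axes: x right, y down, z forward; pixel columns grow to the right and rows downward; lengths in m; the calibration is good to about 2 mm. A picture is of the moment at which its call begins. camera_params takes no time and is no camera call.
- bot.finish_job(): hands the job in, once; it reports no verdict.
The state is a dict: "time": time; "q": joint angles; "joint_vel": joint speeds; "joint_torque": joint torques, N m; "tool_pos": TCP position; "tcp_rot": TCP orientation; "wrist_force": force on the tool from outside, world axes, zero at the start; "torque": the same for the moment, N m; "width": opening from 0.0 (shut) to 1.0 (fully open).
Only numpy, scipy, OpenCV 4.12 (cv2) and the standard library are available. Lean on these libraries where they do the work, as an engineer would, in place of code of your own. Each camera call takes 0.05 s, during which the arm holds its last target.

TASK

Index the turntable a quarter turn and lock it there: press down the red pad on the long end of the lever until the heavy latch bar is held up by its catch, and let go; push the turntable's upright post clockwise, seen from above, until the table is at its stop; then press down the yellow tab of the catch so that the latch drops fully home in the next notch. It is all done by pressing and pushing: pick nothing up, do not touch the latch bar itself, and leave the loose parts on the bench where they lie.

Things in the scene. Friction and masses are not known exactly. Their poses are not given: they have to be found in the camera images.
- fixture: cast base of the turntable, fixed to the bench. Origin: turntable axis at bench level; z up; -y runs from that axis along the latch bar and on along the lever; -x roughly towards the robot. Base 300 mm across; the latch bracket (y -233 to -295 mm) is 119 mm high. Turntable: 263 mm across, rim 75 mm above the bench, with a gear cluster 100 mm across in its middle, top 161 mm above the bench
- turntable (a joint): turntable angle, rad: 0 at the start (locked), grows clockwise seen from above, to its rubber-faced stop at 1.571 (a quarter turn; it gives a little). Turns stiffly, 3 to 8 N at the post, stays where it is left, cannot turn while the latch is down
- push_post (a point): centre of the top end of the turntable's upright steel push post: 18 mm across, 64 mm tall above a 28 mm wide, 6 mm high collar, 105 mm from the turntable's axis; top 143 mm above the bench, turntable face 73 mm. It travels with the turntable; at the start it is on the side towards the robot
- latch (a joint): angle of the heavy latch bar, rad: 0 fully home in a rim notch, grows as its nose rises, at most 0.33, about 0.2 when held up on the catch. Above 0.12 it clears the rim; dropped between notches it rests on the rim at about 0.1 and drops home when a notch comes under it
- latch_bar: the heavy dark cast-iron latch bar, 158 mm long, 40 mm wide, 30 mm thick with a 20 mm lump on top, hinged in the bracket 270 mm from the turntable's axis and 100 mm above the bench. Origin on the hinge; its +y axis runs along the bar to the nose over the turntable's rim. About 1.8 kg; not to be touched
- lever (a joint): angle of the lifting lever, rad: 0 at rest (long end up), grows as the long end is pressed down, rubber stop at 0.38. The catch snaps under the latch at about 0.27; press to 0.33 or more to be sure. Let go, it comes back only to about 0.24 while the latch is held up, to 0 when the latch is home. Pressing takes 3 to 10 N
- lever_pad (a point): centre of the top face of the red pad, 44 mm wide and 50 mm along the lever, at its long end, 164 mm outside its pivot pin; 106 mm above the bench at rest. Pressed, it goes almost straight down (8 mm outwards): 46 mm lower at 0.27 rad, 56 mm at 0.33, 64 mm at the stop
- catch (a joint): angle of the spring catch that props the latch bar, rad: about 0 at the start (leaning against the side of the latch bar), about -0.21 when it has snapped under the raised bar, grows as its yellow tab is pressed down, stop at 0.24. The bar drops when it is pressed past about 0; that takes about 5 to 12 N at the tab
- catch_tab (a point): centre of the top face of the catch's yellow thumb tab, 30 mm by 26 mm, which sticks out about 70 mm from the latch bar on its side towards the robot (the fixture's -x side). About 48 mm above the bench at the start, about 66 mm when the catch holds the latch, about 28 mm when pressed right down
- thrust_ring: loose bronze thrust ring, 80 mm across, 9 mm high; origin under its centre; leave alone
- spanner_head: loose black steel ring-spanner head, 115 mm long, 20 mm high; origin under the middle of its ring; leave alone
- loose_gear: loose steel gear, 84 mm across, 22 mm high; origin under its centre; leave alone
- bearing: loose ball bearing, 72 mm across, 18 mm high; origin under its centre; leave alone
- copper_drift: loose copper drift lying on the bench, 138 mm long, 24 mm square; origin under the middle of its thick part, x along it; leave alone
- cover_plate: loose aluminium cover plate, 120 by 90 by 10 mm; origin under its centre; leave alone

How it is judged:
By the outcome, as a careful person would: the job done as asked, in the order asked, and still so for the second after the job is handed in, with the robot touching nothing.
It also fails if it takes over 53 s, if anything falls off the work surface, if the arm or the gripper's body presses on something with over 40 N, if the wrist force passes 120 N, or if a joint passes its speed limit or range.

## Working session

There is one attempt and no reset: what is moved stays moved. The work goes in short steps, Python scripts to look and compute and a tool call to move; the robot and the scene stay as the last step left them, time stands still between calls to the robot, and variables do not carry over. Pictures are saved under pics/ and viewed, and the job is handed in when it is done.

Besides the shell and the picture viewer there is one more tool, called after ">>>" as name(argument=value, ...), one argument or row to a line, values as JSON. apply_moves: Moves the arm, as the interface text tells. Shift numbers are shares of 1000 mm and turn numbers shares of pi rad, none past 1 either way. Its arguments: {"type":"object","properties":{"plan":{"type":"array","items":{"type":"array","items":{"type":"array","items":{"type":"number","minimum":-1,"maximum":1}}}},"force":{"type":"number"}},"required":["plan"]}

```bash
ls; mkdir -p pics; python3 - <<'E'
from workcell import readout, read_camera, camera_params, bot
import cv2
for n in("side","top"):
    im=read_camera(n); cv2.imwrite(f"pics/{n}0.png",im[:,:,::-1]); print(n,camera_params(n))
print(readout.read_state())
E
```

```text
pics
side {'fovy': 45.52917495263694, 'cx': 277.83032457233855, 'cy': 204.9345998946878, 'rvec': array([ 0.55679998,  2.63265314, -1.27375343]), 'tvec': array([ 0.51650972, -0.04166587,  1.92026883])}
top {'fovy': 47.74735245653781, 'cx': 278.8080635057481, 'cy': 207.19139931808746, 'rvec': array([ 2.15838207, -2.17761989,  0.09849779]), 'tvec': array([0.02738043, 0.55670678, 1.54416463])}
{'time': 0.1, 'q': array([-1.20788675e+00,  2.64704835e-01,  1.60525740e+00, -2.35674784e-05,
        1.27370545e+00, -3.69113007e-02]), 'joint_vel': array([-0.00029838, -0.0006651 , -0.00369105, -0.00137714, -0.00074594,
       -0.00220436]), 'joint_torque': array([ 4.19420667e-04, -5.16709256e+01, -3.68589914e+01, -4.20456288e-06,
        6.30129478e-03, -9.75200805e-06]), 'tool_pos': array([ 0.26249137, -0.6211414 ,  0.23005754]), 'tcp_rot': array([-3.07702047e+00, -6.23467123e-01,  5.63490059e-04]), 'wrist_force': array([0.0385897 , 0.47730321, 0.13653258]), 'torque': array([-0.02315603,  0.03277698,  0.00340037]), 'width': 1.001371510049707}
```

View pics/side0.png

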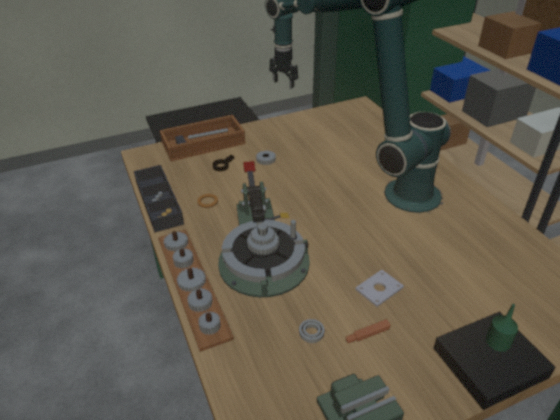

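View pics/top0.png

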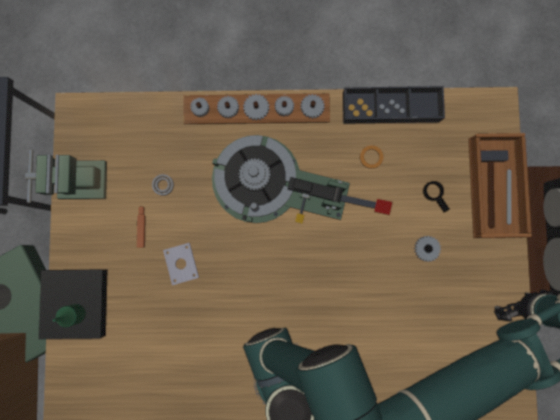

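The top view shows the red pad at about (383,207), the yellow tab at (300,217), the post at (254,207) and the turntable axis at (254,174). In the side view the pad is at (249,166), the tab at (285,216) and the post at (293,230). Next I'll measure these more precisely.

```bash
cat > h.py <<'E'
import numpy as np, cv2
from workcell import readout, read_camera, camera_params, bot
def cam(n):
    p=camera_params(n); f=210/np.tan(np.radians(p['fovy'])/2)
    R=cv2.Rodrigues(p['rvec'])[0]; return f,p['cx'],p['cy'],R,p['tvec']
def ray(n,u,v):
    f,cx,cy,R,t=cam(n); d=R.T@np.array([(u-cx)/f,(v-cy)/f,1]); return -R.T@t,d
def onz(n,u,v,z):
    o,d=ray(n,u,v); return o+d*(z-o[2])/d[2]
def tri(a,b):
    o1,d1=ray('top',*a);o2,d2=ray('side',*b)
    s=np.linalg.lstsq(np.c_[d1,-d2],o2-o1,rcond=None)[0]
    p,q=o1+s[0]*d1,o2+s[1]*d2; return (p+q)/2,np.linalg.norm(p-q)
def proj(n,P):
    f,cx,cy,R,t=cam(n); c=R@P+t; return np.array([cx+f*c[0]/c[2],cy+f*c[1]/c[2]])
def blob(im,col,box):
    h=cv2.cvtColor(im,cv2.COLOR_RGB2HSV); x0,y0,x1,y1=box
    if col=='red': m=((h[...,0]<6)|(h[...,0]>174))&(h[...,1]>150)&(h[...,2]>50)
    else: m=(h[...,0]>18)&(h[...,0]<32)&(h[...,1]>150)&(h[...,2]>90)
    k=np.zeros(m.shape,bool);k[y0:y1,x0:x1]=1;m&=k
    ys,xs=np.nonzero(m); return (xs.mean(),ys.mean(),len(xs),xs.min(),xs.max(),ys.min(),ys.max()) if len(xs) else None
E
python3 - <<'E'
from h import *
t=cv2.imread('pics/top0.png')[:,:,::-1].copy();s=cv2.imread('pics/side0.png')[:,:,::-1].copy()
r1=blob(t,'red',(360,190,410,230));r2=blob(s,'red',(235,150,265,185))
y1=blob(t,'y',(285,205,315,230));y2=blob(s,'y',(272,205,300,230))
print(r1,r2,y1,y2)
print('pad',tri(r1[:2],r2[:2]),onz('top',*r1[:2],.106),onz('side',*r2[:2],.106))
print('tab',tri(y1[:2],y2[:2]),onz('top',*y1[:2],.048),onz('side',*y2[:2],.048))
for n,im,b in(('top',t,(205,125,405,245)),('side',s,(200,150,330,300))):
    x0,y0,x1,y1=b
    c=im[y0:y1,x0:x1,::-1]; k=min(800/c.shape[1],600/c.shape[0]); k=int(k)
    c=cv2.resize(c,None,fx=k,fy=k,interpolation=cv2.INTER_CUBIC); cv2.imwrite(f'pics/{n}crop.png',cv2.convertScaleAbs(c,alpha=1.6)); print(n,k)
E
```

```text
(np.float64(382.92896174863387), np.float64(206.4262295081967), 183, np.int64(375), np.int64(391), np.int64(200), np.int64(213)) (np.float64(248.7922077922078), np.float64(165.98701298701297), 77, np.int64(244), np.int64(254), np.int64(162), np.int64(170)) (np.float64(299.4), np.float64(217.91666666666666), 60, np.int64(296), np.int64(303), np.int64(214), np.int64(222)) (np.float64(284.14285714285717), np.float64(215.07142857142858), 14, np.int64(282), np.int64(287), np.int64(214), np.int64(216))
pad (array([ 0.54949443, -0.30715496,  0.09625963]), np.float64(0.0001419131053686609)) [ 0.54860737 -0.30510684  0.106     ] [ 0.55413522 -0.29342571  0.106     ]
tab (array([ 0.51935261, -0.04460969,  0.0402609 ]), np.float64(0.0008480333708703732)) [ 0.51914975 -0.04452277  0.048     ] [ 0.52275152 -0.03584115  0.048     ]
top 4
side 4
```

View pics/topcrop.png

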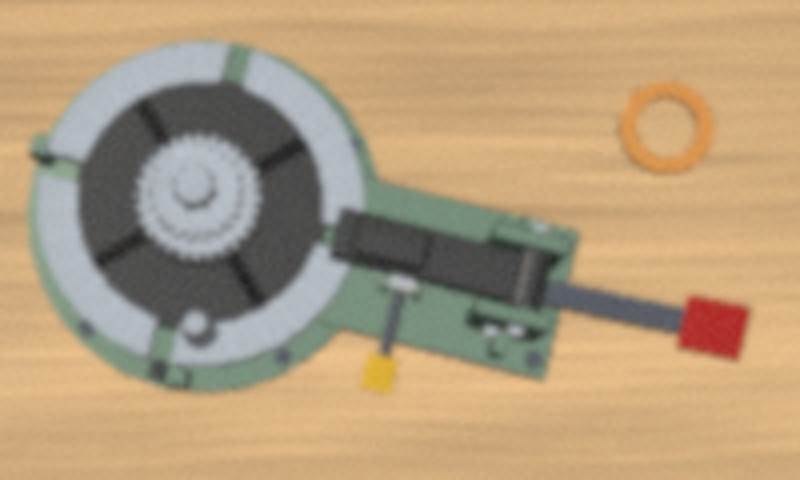

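View pics/sidecrop.png

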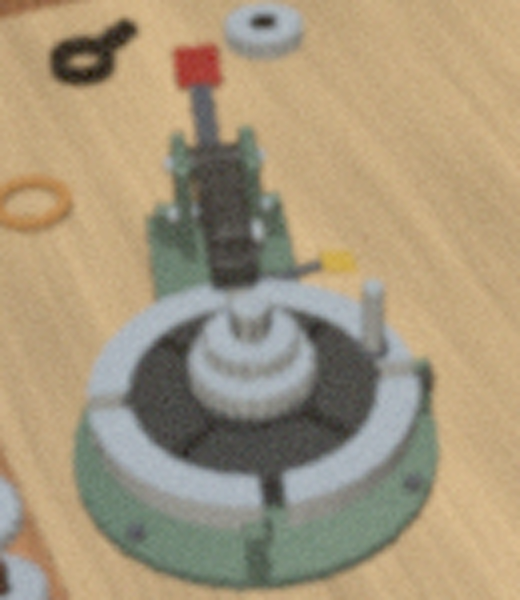

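```bash
python3 - <<'E'
from h import *
A=onz('top',205+194.5/4,125+185/4,.161); print('axis',A)
# table rim ellipse/circle: outer of rim crop left 45, right 367, top 42, bottom 365 
print('rimcentre',onz('top',205+206/4,125+203/4,.075))
P=onz('top',205+197/4,125+324/4,.143);print('post',P)
print('post side', onz('side',200+373/4,150+285/4,.143))
pad=np.array([.5490,-.306]); 
for a in (A[:2],onz('top',205+206/4,125+203/4,.075)[:2]):
    d=pad-a; print(np.linalg.norm(d),np.degrees(np.arctan2(d[1],d[0])), np.linalg.norm(P[:2]-a), np.degrees(np.arctan2(*(P[:2]-a)[::-1])))
    d/=np.linalg.norm(d); tab=np.array([.5192,-.0445])-a; e=np.array([d[1],-d[0]]) # 
    print('tab along',tab@d,'perp',tab@e)
print(cv2.Rodrigues(readout.read_state()['tcp_rot'])[0].round(3))
E
```

```text
axis [0.65477032 0.09750747 0.161     ]
rimcentre [0.65505457 0.09338309 0.075     ]
post [0.54995417 0.09702164 0.143     ]
post side [0.55509733 0.10880261 0.143     ]
0.4171398320789995 -104.68832378079827 0.10481727093144379 -179.73442877847626
tab along 0.17174190952066695 perp 0.09513227425040684
0.41322442175213037 -104.87145251336308 0.10516336173016869 178.01722737611908
tab along 0.16813181384161482 perp 0.09591612767216094
[[ 0.921  0.389 -0.001]
 [ 0.389 -0.921  0.002]
 [ 0.    -0.002 -1.   ]]
```

```bash
cat >> h.py <<'E'
from scipy.spatial.transform import Rotation as Ro
def rel(p,yaw,p0=None,R0=None):
    """shift, turn shares to world p with tool straight down, tool-x yaw (deg)"""
    s=readout.read_state(); p0=s['tool_pos'] if p0 is None else p0
    R0=Ro.from_rotvec(s['tcp_rot']) if R0 is None else R0
    c,n=np.cos(np.radians(yaw)),np.sin(np.radians(yaw))
    R1=Ro.from_matrix(np.array([[c,n,0],[n,-c,0],[0,0,-1]]))
    return np.r_[R0.inv().apply(np.array(p)-p0),(R0.inv()*R1).as_rotvec()/np.pi].round(4)
E
python3 - <<'E'
from h import *
print(rel([.548,-.307,.15],75.2))
E
```

```text
[ 3.853e-01 -1.781e-01  8.040e-02 -6.000e-04 -3.000e-04 -2.905e-01]
```

>>> apply_moves(
  plan=[
    [[0.385,-0.178,0.03,0,0,-0.29,1],[0.385,-0.178,0.03,0,0,-0.29,1],[0.385,-0.178,0.03,0,0,-0.29,1],[0.385,-0.178,0.03,0,0,-0.29,1],[0.385,-0.178,0.03,0,0,-0.29,1],[0.385,-0.178,0.03,0,0,-0.29,1],[0.385,-0.178,0.03,0,0,-0.29,1],[0.385,-0.178,0.03,0,0,-0.29,1]],
  ],
)

```text
time: 0.77
tool_pos: [0.4871, -0.3738, 0.2072]
tcp_rot: [-2.485, -1.921, 0.0]
wrist_force: [0.9, -0.3, -0.9]
width: 0.002
```

```bash
python3 - <<'E'
from h import *
print(rel([.548,-.307,.125],75.2)); s=readout.read_state(); print(s['q'],s['wrist_force'])
E
```

```text
[ 0.08    0.0421  0.0822 -0.0002 -0.0001  0.0012]
[-6.95099883e-01  1.66392845e-01  1.76644404e+00 -1.75165803e-05
  1.20947902e+00 -4.40535054e-01] [ 0.87392107 -0.31153112 -0.91984889]
```

>>> apply_moves(
  plan=[
    [[0.04,0.021,0.03,0,0,0,1],[0.08,0.042,0.05,0,0,0,1],[0.08,0.042,0.07,0,0,0,1],[0.08,0.042,0.08,0,0,0,1],[0.08,0.042,0.08,0,0,0,1],[0.08,0.042,0.08,0,0,0,1],[0.08,0.042,0.08,0,0,0,1],[0.08,0.042,0.08,0,0,0,1]],
  ],
)

```text
time: 1.43
tool_pos: [0.5479, -0.3111, 0.1297]
tcp_rot: [2.49, 1.911, 0.001]
wrist_force: [0.5, -0.2, -0.4]
width: 0.002
```

```bash
python3 - <<'E'
from h import *
print(readout.read_state()['tool_pos'],rel([.548,-.307,.125],75.2))
c=[]
for n,b in(('top',(330,160,430,260)),('side',(200,120,300,220))):
    im=read_camera(n)[:,:,::-1]; x0,y0,x1,y1=b
    c.append(cv2.resize(im[y0:y1,x0:x1],None,fx=4,fy=4,interpolation=cv2.INTER_CUBIC))
cv2.imwrite('pics/p1.png',cv2.convertScaleAbs(np.hstack(c),alpha=1.6))
E
```

```text
[ 0.54790666 -0.31109189  0.12969857] [ 0.004  -0.001   0.0047  0.0009  0.0004 -0.0011]
```

View pics/p1.png

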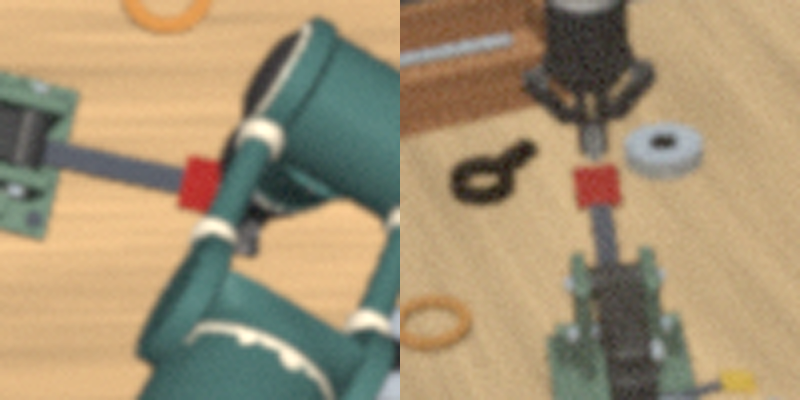

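```bash
python3 - <<'E'
from h import *
print(proj('side',np.array([.5479,-.3111,.1297])),proj('side',np.array([.549,-.305,.106])),proj('side',np.array([.5555,-.2808,.106])))
E
```

```text
[248.35166254 158.02723765] [248.96812337 164.11952377] [249.64800907 167.7813449 ]
```

>>> apply_moves(
  plan=[
    [[0.005,0,0.01,0,0,0,1],[0.005,0,0.018,0,0,0,1],[0.005,0,0.024,0,0,0,1],[0.004,0,0.03,0,0,0,1],[0.003,0,0.036,0,0,0,1],[0.002,0,0.042,0,0,0,1],[0.002,0,0.048,0,0,0,1],[0.001,0,0.054,0,0,0,1]],
  ],
)

```text
time: 2.2
tool_pos: [0.548, -0.3102, 0.075]
tcp_rot: [2.488, 1.914, -0.002]
wrist_force: [-3.2, -3.2, 7.7]
width: -0.003
```

>>> apply_moves(
  plan=[
    [[-0.001,0,0.005,0,0,0,1],[-0.001,0,0.01,0,0,0,1],[-0.002,0,0.015,0,0,0,1],[-0.003,0,0.02,0,0,0,1],[-0.003,0,0.024,0,0,0,1],[-0.003,0,0.028,0,0,0,1],[-0.003,0,0.028,0,0,0,1],[-0.003,0,0.028,0,0,0,1]],
  ],
)

```text
time: 2.87
tool_pos: [0.5476, -0.3111, 0.0461]
tcp_rot: [2.49, 1.914, 0.001]
wrist_force: [-0.3, 0.9, 6.0]
width: 0.002
```

>>> apply_moves(
  plan=[
    [[0,0,-0.005,0,0,0,1],[0,0,-0.01,0,0,0,1],[0,0,-0.015,0,0,0,1],[0,0,-0.025,0,0,0,1],[0,0,-0.045,0,0,0,1],[0,0,-0.08,0,0,0,1],[0,0,-0.12,0,0,0,1],[0,0,-0.15,0,0,0,1]],
  ],
)

```text
time: 3.53
tool_pos: [0.5471, -0.3113, 0.1988]
tcp_rot: [2.49, 1.914, 0.0]
wrist_force: [1.2, -0.3, 0.5]
width: -0.001
```

```bash
python3 - <<'E'
from h import *
im=read_camera('side'); r=blob(im,'red',(230,150,270,195)); y=blob(im,'y',(272,200,300,230)); print(r,y)
print([ (z,proj('side',np.array([.548,-.308,z])).round(1)) for z in (.106,.066)],[ (z,proj('side',np.array([.519,-.0445,z])).round(1)) for z in (.048,.066,.028)])
cv2.imwrite('pics/s2.png',cv2.convertScaleAbs(cv2.resize(im[140:290,190:340,::-1],None,fx=4,fy=4,interpolation=cv2.INTER_CUBIC),alpha=1.6))
print(rel([.552,.098,.2],179))
E
```

```text
(np.float64(249.17857142857142), np.float64(173.94642857142858), 56, np.int64(245), np.int64(254), np.int64(171), np.int64(177)) (np.float64(283.0), np.float64(211.5), 16, np.int64(280), np.int64(286), np.int64(210), np.int64(213))
[(0.106, array([248.9, 163.7])), (0.066, array([249.5, 172.3]))] [(0.048, array([284.1, 213.4])), (0.066, array([284.1, 209.4])), (0.028, array([284.1, 217.7]))]
[ 0.398  -0.1044  0.0037  0.0016  0.0043 -0.5772]
```

View pics/s2.png

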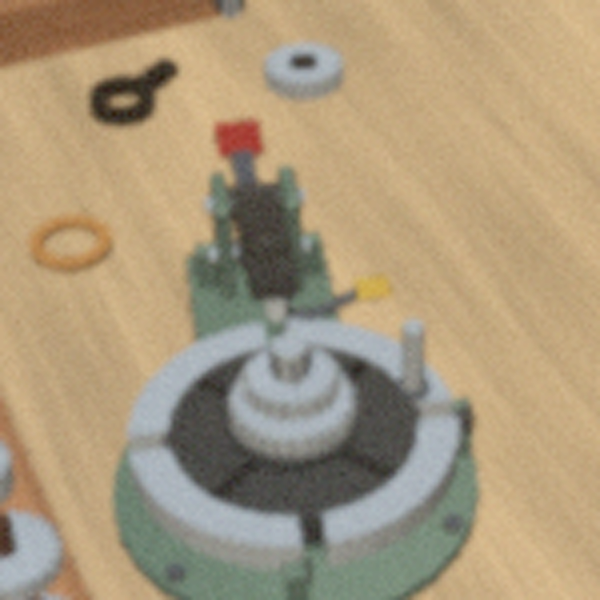

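The latch is held: the pad stays low at (249,174), the tab has risen to row 211.5, and the nose shows clear of the rim. Next is the post.

>>> apply_moves(
  plan=[
    [[0.398,-0.104,-0.03,0,0,-0.577,-0.3],[0.398,-0.104,-0.03,0,0,-0.577,-0.3],[0.398,-0.104,-0.03,0,0,-0.577,-0.3],[0.398,-0.104,-0.03,0,0,-0.577,-0.3],[0.398,-0.104,-0.03,0,0,-0.577,-0.3],[0.398,-0.104,-0.03,0,0,-0.577,-0.3],[0.398,-0.104,-0.03,0,0,-0.577,-0.3],[0.398,-0.104,-0.03,0,0,-0.577,-0.3]],
  ],
)

```text
time: 4.25
tool_pos: [0.5477, 0.0231, 0.2204]
tcp_rot: [1.259, 2.878, -0.0]
wrist_force: [1.1, 0.2, 0.6]
width: 0.65
```

```bash
python3 - <<'E'
from h import *
print(rel([.551,.097,.2],179))
E
```

```text
[ 0.0521  0.0526  0.0204 -0.      0.     -0.257 ]
```

>>> apply_moves(
  plan=[
    [[0.052,0.053,0.02,0,0,-0.257,-0.3],[0.052,0.053,0.02,0,0,-0.257,-0.3],[0.052,0.053,0.02,0,0,-0.257,-0.3],[0.052,0.053,0.02,0,0,-0.257,-0.3],[0.052,0.053,0.02,0,0,-0.257,-0.3],[0.052,0.053,0.02,0,0,-0.257,-0.3],[0.052,0.053,0.02,0,0,-0.257,-0.3],[0.052,0.053,0.02,0,0,-0.257,-0.3]],
  ],
)

```text
time: 4.92
tool_pos: [0.5522, 0.0954, 0.2]
tcp_rot: [-0.034, -3.141, 0.0]
wrist_force: [-0.7, 0.2, -0.7]
width: 0.652
```

```bash
python3 - <<'E'
from h import *
im=read_camera('side'); 
cv2.imwrite('pics/s3.png',cv2.convertScaleAbs(cv2.resize(im[150:300,190:340,::-1],None,fx=4,fy=4,interpolation=cv2.INTER_CUBIC),alpha=1.6))
s=readout.read_state();print(s['tool_pos'],s['q'],rel([.551,.097,.1],179)); print(proj('side',s['tool_pos']),proj('side',np.array([.55,.097,.143])))
E
```

```text
[0.55221681 0.0953749  0.19999761] [ 1.26637412e-01  7.06169766e-02  1.88687241e+00 -1.03667637e-04
  1.18453421e+00 -1.41944720e+00] [ 0.0012  0.0016  0.1    -0.0001 -0.0001 -0.0023]
[292.36727983 204.51979709] [293.1433177  218.63320344]
```

View pics/s3.png

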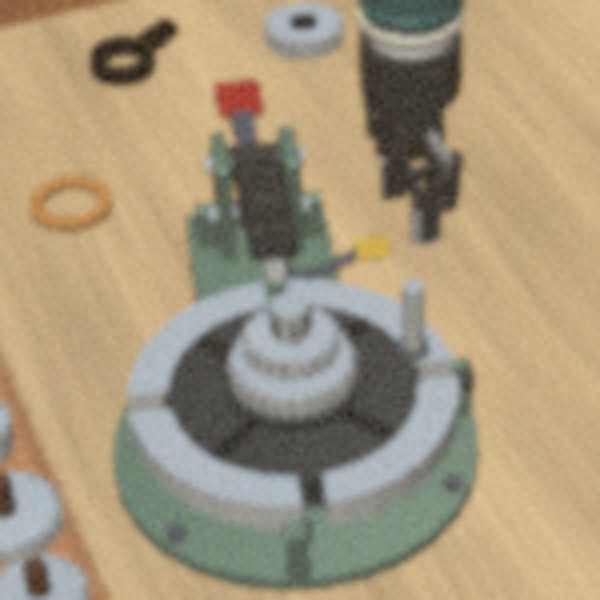

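```bash
python3 - <<'E'
from h import *
t=cv2.imread('pics/top0.png'); cv2.imwrite('pics/tz.png',cv2.convertScaleAbs(cv2.resize(t[185:225,230:290],None,fx=13,fy=13,interpolation=cv2.INTER_CUBIC),alpha=1.6))
im=read_camera('top'); cv2.imwrite('pics/t3.png',cv2.convertScaleAbs(cv2.resize(im[125:245,205:345,::-1],None,fx=5,fy=5,interpolation=cv2.INTER_CUBIC),alpha=1.6))
o,_=ray('top',0,0);print(o,ray('side',0,0)[0]); print(proj('top',np.array([.55,.097,.143])),proj('top',np.array([.55,.097,.073])),proj('top',np.array([.55,.109,.143])))
E
```

```text
[0.40358494 0.01227204 1.59125269] [1.06766331 1.20217508 1.17082058]
[254.2569952  205.98507813] [255.5376124  208.16290693] [250.34859958 206.02107328]
```

View pics/tz.png

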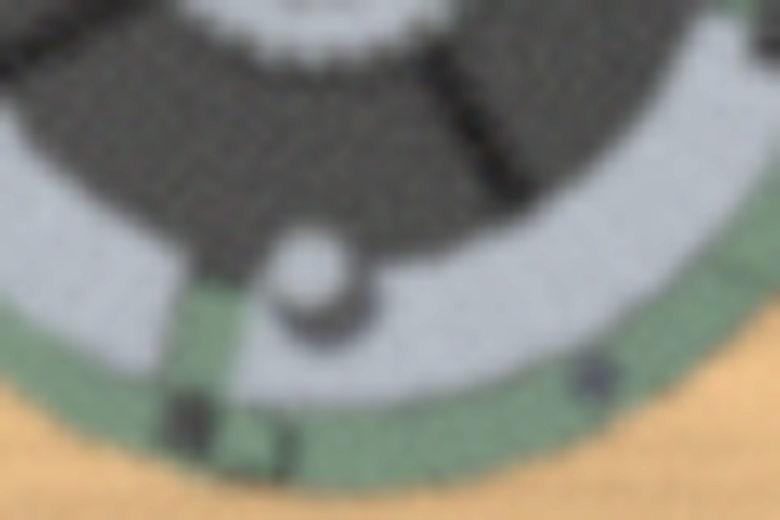

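View pics/t3.png

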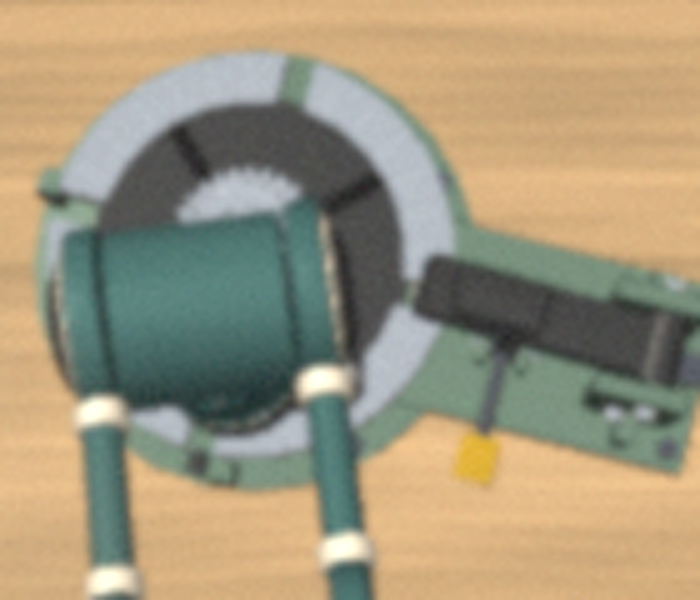

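>>> apply_moves(
  plan=[
    [[0.001,0.002,0.015,0,0,0,-0.3],[0.001,0.002,0.03,0,0,0,-0.3],[0.001,0.002,0.045,0,0,0,-0.3],[0.001,0.002,0.06,0,0,0,-0.3],[0.001,0.002,0.075,0,0,0,-0.3],[0.001,0.002,0.09,0,0,0,-0.3],[0.001,0.002,0.1,0,0,0,-0.3],[0.001,0.002,0.1,0,0,0,-0.3]],
  ],
)

```text
time: 5.68
tool_pos: [0.5495, 0.097, 0.0974]
tcp_rot: [-0.038, -3.136, 0.001]
wrist_force: [-0.4, -0.3, -0.3]
width: 0.651
```

```bash
python3 - <<'E'
from h import *
im=read_camera('side'); 
cv2.imwrite('pics/s4.png',cv2.convertScaleAbs(cv2.resize(im[150:300,190:340,::-1],None,fx=4,fy=4,interpolation=cv2.INTER_CUBIC),alpha=1.6))
s=readout.read_state();p0=s['tool_pos'];print(p0)
ax=np.array([.655,.0955])
R0=Ro.from_rotvec(s['tcp_rot'])
# tool centre leads post by ~18 mm (gap half 27.7 - 9): post angle a, tool = post + 18*t
for k in range(1,5):
    for a in (179-24*k,):
        r=np.radians(a); u=np.array([np.cos(r),np.sin(r)]); t=np.array([np.sin(r),-np.cos(r)])
        print(a,rel(np.r_[ax+.105*u+.018*t,.1],a))
E
```

```text
[0.55041167 0.097195   0.09876228]
155 [-0.0156  0.0594 -0.0013 -0.0003 -0.0009  0.1312]
131 [-0.0471  0.0905 -0.0014 -0.0005 -0.0008  0.2645]
107 [-0.0886  0.1062 -0.0016 -0.0007 -0.0007  0.3978]
83 [-0.1328  0.1036 -0.0017 -0.0009 -0.0006  0.5312]
```

View pics/s4.png

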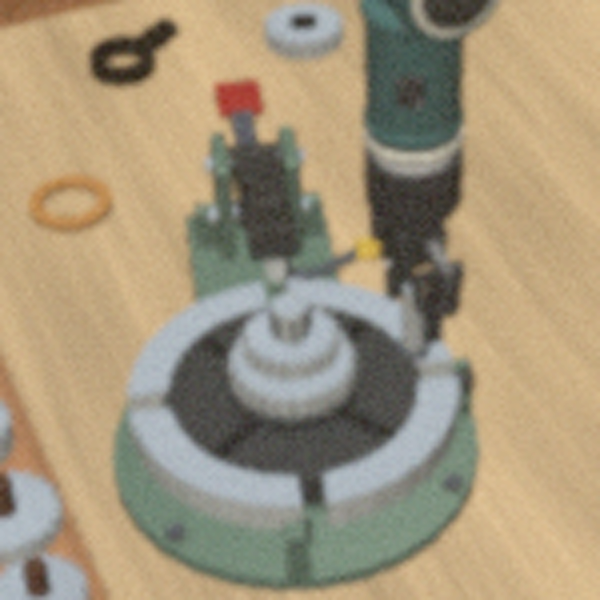

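```bash
python3 - <<'E'
from h import *
for P in [(.55,.125,.1),(.55,.07,.1),(.55,.097,.143),(.55,.097,.079)]: print(P,((proj('side',np.array(P))-[190,150])*4).round())
E
python3 -c "
import cv2
a=cv2.imread('pics/s4.png')[200:400,330:530]; cv2.imwrite('pics/s4z.png',cv2.resize(a,None,fx=3,fy=3))"
```

```text
(0.55, 0.125, 0.1) [427. 336.]
(0.55, 0.07, 0.1) [398. 295.]
(0.55, 0.097, 0.143) [413. 275.]
(0.55, 0.097, 0.079) [412. 335.]
```

View pics/s4z.png

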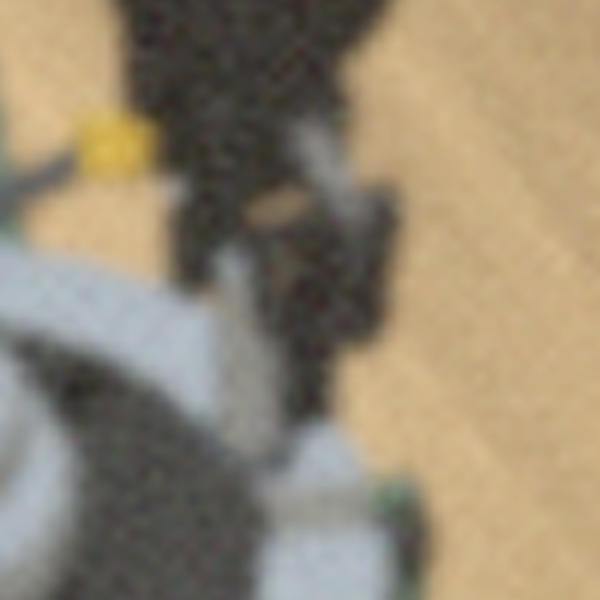

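```bash
cat >> h.py <<'E'
AX=np.array([.655,.0955])
def arc(a0,step,n=8,lead=.018,z=.099,leads=None):
    for k in range(1,n+1):
        a=a0-step*k; r=np.radians(a); u=np.array([np.cos(r),np.sin(r)]); t=np.array([np.sin(r),-np.cos(r)])
        l=lead if leads is None else leads[k-1]
        v=rel(np.r_[AX+.105*u+l*t,z],a).round(3); print(a,list(v))
E
python3 -c "
from h import *
arc(179,3,leads=[.005,.01,.014,.018,.018,.018,.018,.018])"
```

```text
176 [np.float64(0.0), np.float64(0.011), np.float64(-0.0), np.float64(-0.0), np.float64(-0.001), np.float64(0.014)]
173 [np.float64(-0.001), np.float64(0.021), np.float64(-0.0), np.float64(-0.0), np.float64(-0.001), np.float64(0.031)]
170 [np.float64(-0.003), np.float64(0.03), np.float64(-0.0), np.float64(-0.0), np.float64(-0.001), np.float64(0.048)]
167 [np.float64(-0.005), np.float64(0.04), np.float64(-0.0), np.float64(-0.0), np.float64(-0.001), np.float64(0.064)]
164 [np.float64(-0.008), np.float64(0.045), np.float64(-0.0), np.float64(-0.0), np.float64(-0.001), np.float64(0.081)]
161 [np.float64(-0.01), np.float64(0.05), np.float64(-0.0), np.float64(-0.0), np.float64(-0.001), np.float64(0.098)]
158 [np.float64(-0.013), np.float64(0.055), np.float64(-0.0), np.float64(-0.0), np.float64(-0.001), np.float64(0.114)]
155 [np.float64(-0.016), np.float64(0.059), np.float64(-0.0), np.float64(-0.0), np.float64(-0.001), np.float64(0.131)]
```

>>> apply_moves(
  plan=[
    [[0,0.011,0,0,0,0.014,-0.3],[-0.001,0.021,0,0,0,0.031,-0.3],[-0.003,0.03,0,0,0,0.048,-0.3],[-0.005,0.04,0,0,0,0.064,-0.3],[-0.008,0.045,0,0,0,0.081,-0.3],[-0.01,0.05,0,0,0,0.098,-0.3],[-0.013,0.055,0,0,0,0.114,-0.3],[-0.016,0.059,0,0,0,0.131,-0.3]],
  ],
)

```text
time: 6.4
tool_pos: [0.5685, 0.1553, 0.1012]
tcp_rot: [-0.682, -3.065, 0.003]
wrist_force: [-5.6, -3.6, 3.2]
width: 0.648
```

```bash
python3 -c "
from h import *
s=readout.read_state(); print(s['tool_pos'],s['wrist_force'])
arc(155,4)"
```

```text
[0.56847402 0.15534202 0.10116551] [-5.56681812 -3.5742981   3.20886144]
151 [np.float64(-0.0), np.float64(0.008), np.float64(0.002), np.float64(-0.001), np.float64(-0.0), np.float64(0.022)]
147 [np.float64(-0.002), np.float64(0.015), np.float64(0.002), np.float64(-0.001), np.float64(-0.0), np.float64(0.044)]
143 [np.float64(-0.005), np.float64(0.022), np.float64(0.002), np.float64(-0.001), np.float64(-0.0), np.float64(0.066)]
139 [np.float64(-0.008), np.float64(0.029), np.float64(0.002), np.float64(-0.001), np.float64(-0.0), np.float64(0.088)]
135 [np.float64(-0.011), np.float64(0.035), np.float64(0.002), np.float64(-0.001), np.float64(-0.0), np.float64(0.111)]
131 [np.float64(-0.015), np.float64(0.042), np.float64(0.002), np.float64(-0.001), np.float64(-0.0), np.float64(0.133)]
127 [np.float64(-0.019), np.float64(0.048), np.float64(0.002), np.float64(-0.001), np.float64(-0.0), np.float64(0.155)]
123 [np.float64(-0.024), np.float64(0.053), np.float64(0.002), np.float64(-0.001), np.float64(-0.0), np.float64(0.177)]
```

>>> apply_moves(
  plan=[
    [[0,0.008,0,0,0,0.022,-0.3],[-0.002,0.015,0,0,0,0.044,-0.3],[-0.005,0.022,0,0,0,0.066,-0.3],[-0.008,0.029,0,0,0,0.088,-0.3],[-0.011,0.035,0,0,0,0.111,-0.3],[-0.015,0.042,0,0,0,0.133,-0.3],[-0.019,0.048,0,0,0,0.155,-0.3],[-0.024,0.053,0,0,0,0.177,-0.3]],
  ],
)

```text
time: 7.07
tool_pos: [0.6111, 0.194, 0.1006]
tcp_rot: [-1.498, -2.757, 0.004]
wrist_force: [-6.4, -0.6, 3.0]
width: 0.654
```

```bash
python3 -c "
from h import *
s=readout.read_state(); print(s['tool_pos'],s['wrist_force'])
arc(123,3)"
```

```text
[0.61111011 0.19403705 0.10058036] [-6.3673945  -0.56686897  2.97204244]
120 [np.float64(-0.003), np.float64(0.007), np.float64(0.002), np.float64(-0.001), np.float64(-0.001), np.float64(0.017)]
117 [np.float64(-0.004), np.float64(0.012), np.float64(0.002), np.float64(-0.001), np.float64(-0.001), np.float64(0.033)]
114 [np.float64(-0.006), np.float64(0.017), np.float64(0.002), np.float64(-0.001), np.float64(-0.0), np.float64(0.05)]
111 [np.float64(-0.008), np.float64(0.023), np.float64(0.002), np.float64(-0.001), np.float64(-0.0), np.float64(0.067)]
108 [np.float64(-0.01), np.float64(0.028), np.float64(0.001), np.float64(-0.002), np.float64(-0.0), np.float64(0.083)]
105 [np.float64(-0.012), np.float64(0.033), np.float64(0.001), np.float64(-0.002), np.float64(-0.0), np.float64(0.1)]
102 [np.float64(-0.015), np.float64(0.038), np.float64(0.001), np.float64(-0.002), np.float64(-0.0), np.float64(0.117)]
99 [np.float64(-0.018), np.float64(0.042), np.float64(0.001), np.float64(-0.002), np.float64(-0.0), np.float64(0.133)]
```

>>> apply_moves(
  plan=[
    [[-0.002,0.007,0,0,0,0.017,-0.3],[-0.004,0.012,0,0,0,0.033,-0.3],[-0.006,0.017,0,0,0,0.05,-0.3],[-0.008,0.023,0,0,0,0.067,-0.3],[-0.01,0.028,0,0,0,0.083,-0.3],[-0.012,0.033,0,0,0,0.1,-0.3],[-0.015,0.038,0,0,0,0.117,-0.3],[-0.018,0.042,0,0,0,0.133,-0.3]],
  ],
)

```text
time: 7.73
tool_pos: [0.6565, 0.2027, 0.1004]
tcp_rot: [-2.036, -2.388, 0.003]
wrist_force: [-6.7, 1.9, -0.3]
width: 0.647
```

```bash
python3 -c "
from h import *
s=readout.read_state(); print(s['tool_pos'],s['wrist_force'],s['torque'])
arc(99,1.5)"
```

```text
[0.65649547 0.20274962 0.10038867] [-6.68959719  1.93308947 -0.32244862] [ 0.32134195  0.75474939 -0.07678675]
97.5 [np.float64(-0.001), np.float64(0.002), np.float64(0.001), np.float64(-0.001), np.float64(-0.0), np.float64(0.009)]
96.0 [np.float64(-0.002), np.float64(0.005), np.float64(0.001), np.float64(-0.001), np.float64(-0.0), np.float64(0.017)]
94.5 [np.float64(-0.002), np.float64(0.008), np.float64(0.001), np.float64(-0.001), np.float64(-0.0), np.float64(0.026)]
93.0 [np.float64(-0.003), np.float64(0.011), np.float64(0.001), np.float64(-0.001), np.float64(-0.0), np.float64(0.034)]
91.5 [np.float64(-0.004), np.float64(0.013), np.float64(0.001), np.float64(-0.001), np.float64(-0.0), np.float64(0.042)]
90.0 [np.float64(-0.005), np.float64(0.016), np.float64(0.001), np.float64(-0.001), np.float64(-0.0), np.float64(0.05)]
88.5 [np.float64(-0.006), np.float64(0.019), np.float64(0.001), np.float64(-0.001), np.float64(-0.0), np.float64(0.059)]
87.0 [np.float64(-0.007), np.float64(0.021), np.float64(0.001), np.float64(-0.001), np.float64(-0.0), np.float64(0.067)]
```

>>> apply_moves(
  plan=[
    [[-0.001,0.002,0,0,0,0.009,-0.3],[-0.002,0.005,0,0,0,0.017,-0.3],[-0.002,0.008,0,0,0,0.026,-0.3],[-0.003,0.011,0,0,0,0.034,-0.3],[-0.004,0.013,0,0,0,0.042,-0.3],[-0.004,0.014,0,0,0,0.047,-0.3],[-0.004,0.015,0,0,0,0.05,-0.3],[-0.004,0.015,0,0,0,0.05,-0.3]],
  ],
)

```text
time: 8.4
tool_pos: [0.6743, 0.2002, 0.1005]
tcp_rot: [2.216, 2.226, 0.001]
wrist_force: [0.1, 0.2, 0.4]
width: 0.647
```

```bash
python3 - <<'E'
from h import *
s=readout.read_state(); print(s['tool_pos'],s['wrist_force'])
im=read_camera('side'); 
cv2.imwrite('pics/s5.png',cv2.convertScaleAbs(cv2.resize(im[150:300,190:340,::-1],None,fx=4,fy=4,interpolation=cv2.INTER_CUBIC),alpha=1.6))
im=read_camera('top'); cv2.imwrite('pics/t5.png',cv2.convertScaleAbs(cv2.resize(im[125:245,205:345,::-1],None,fx=5,fy=5,interpolation=cv2.INTER_CUBIC),alpha=1.6))
E
```

```text
[0.67431666 0.20022373 0.10051736] [0.07805925 0.17833106 0.3641735 ]
```

View pics/s5.png

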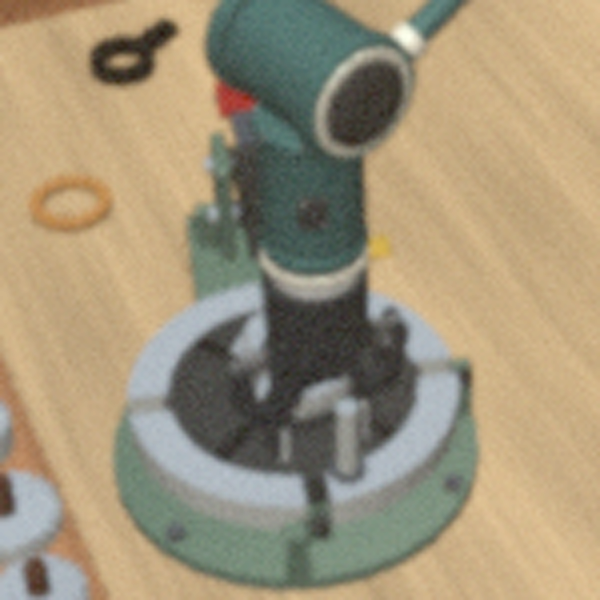

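View pics/t5.png

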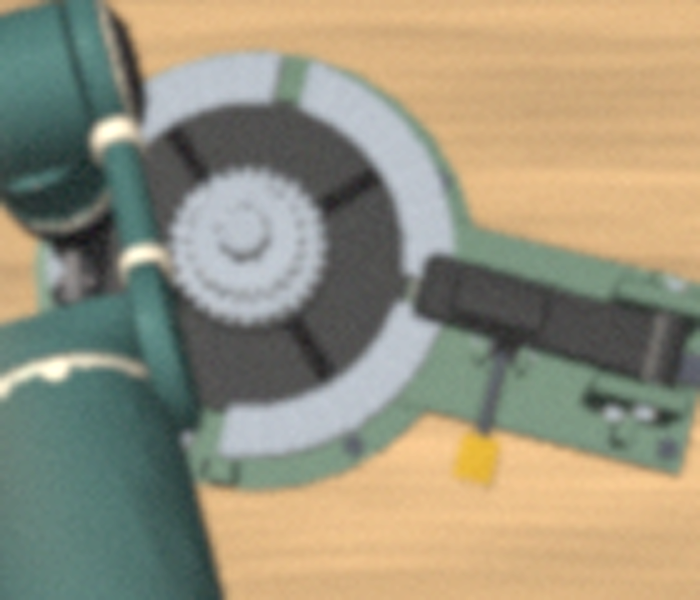

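>>> apply_moves(
  plan=[
    [[0,0.001,0,0,0,0,-0.3],[0,0.002,0,0,0,0,-0.3],[0,0.003,0,0,0,0,-0.3],[0,0.004,0,0,0,0,-0.3],[0,0.005,0,0,0,0,-0.3],[0,0.006,0,0,0,0,-0.3],[0,0.006,0,0,0,0,-0.3],[0,0.006,0,0,0,0,-0.3]],
  ],
)

```text
time: 9.17
tool_pos: [0.6771, 0.2005, 0.0999]
tcp_rot: [-2.213, -2.225, 0.006]
wrist_force: [-9.5, 1.1, 6.9]
width: 0.648
```

>>> apply_moves(
  plan=[
    [[0,0.001,0,0,0,0,-0.3],[0,0.002,0,0,0,0,-0.3],[0,0.003,0,0,0,0,-0.3],[0,0.004,0,0,0,0,-0.3],[0,0.004,0,0,0,0,-0.3],[0,0.004,0,0,0,0,-0.3],[0,0.004,0,0,0,0,-0.3],[0,0.004,0,0,0,0,-0.3]],
  ],
)

```text
time: 9.83
tool_pos: [0.677, 0.2005, 0.0995]
tcp_rot: [-2.209, -2.221, 0.017]
wrist_force: [-20.9, -1.3, 13.3]
width: 0.647
```

```bash
python3 - <<'E'
from h import *
s=readout.read_state(); print(s['tool_pos'],s['wrist_force'],s['torque'])
E
```

```text
[0.67703155 0.2004782  0.09954975] [-20.88719051  -1.25642427  13.25953175] [0.0070314  3.15788648 0.11644039]
```

The stop is confirmed: with more command the post didn't move and the force rose to 21 N. Backing off and lifting.

>>> apply_moves(
  plan=[
    [[0,-0.006,0,0,0,0,-0.3],[0,-0.013,0,0,0,0,-0.3],[0,-0.021,0,0,0,0,-0.3],[0,-0.021,-0.01,0,0,0,-0.3],[0,-0.021,-0.03,0,0,0,-0.3],[0,-0.021,-0.06,0,0,0,-0.3],[0,-0.021,-0.09,0,0,0,-0.3],[0,-0.021,-0.12,0,0,0,-0.3]],
  ],
)

```text
time: 10.5
tool_pos: [0.6629, 0.2002, 0.2219]
tcp_rot: [2.216, 2.226, 0.001]
wrist_force: [0.4, 0.2, -0.7]
width: 0.648
```

```bash
python3 - <<'E'
from h import *
s=readout.read_state(); print(s['tool_pos'],s['wrist_force'])
print(onz('top',205+478/5,125+460/5,.066))
print(rel([.519,-.042,.2],75.2))
E
```

```text
[0.66291164 0.20021089 0.22188164] [ 0.44095297  0.18827325 -0.71980409]
[ 0.52072805 -0.04776372  0.066     ]
[-2.415e-01 -1.451e-01  2.170e-02  3.000e-04 -1.000e-04  8.370e-02]
```

>>> apply_moves(
  plan=[
    [[-0.245,-0.145,0,0,0,0.084,1],[-0.245,-0.145,0,0,0,0.084,1],[-0.245,-0.145,0,0,0,0.084,1],[-0.245,-0.145,0,0,0,0.084,1],[-0.245,-0.145,0,0,0,0.084,1],[-0.245,-0.145,0,0,0,0.084,1],[-0.245,-0.145,0,0,0,0.084,1],[-0.245,-0.145,0,0,0,0.084,1]],
  ],
)

```text
time: 11.17
tool_pos: [0.5163, -0.0501, 0.2209]
tcp_rot: [2.492, 1.909, -0.003]
wrist_force: [1.1, 0.5, 0.2]
width: 0.003
```

```bash
python3 - <<'E'
from h import *
s=readout.read_state(); print(s['tool_pos'],s['wrist_force'])
im=read_camera('side'); y=blob(im,'y',(272,200,300,230)); print(y)
print(onz('side',*y[:2],.062),rel([.519,-.046,.085],75.2),proj('side',s['tool_pos']))
cv2.imwrite('pics/s6.png',cv2.convertScaleAbs(cv2.resize(im[150:300,190:340,::-1],None,fx=4,fy=4,interpolation=cv2.INTER_CUBIC),alpha=1.6))
E
```

```text
[ 0.51632922 -0.05007626  0.22093417] [1.12440358 0.50968556 0.19623641]
(np.float64(282.5882352941176), np.float64(211.52941176470588), 17, np.int64(280), np.int64(286), np.int64(210), np.int64(213))
[ 0.52658872 -0.04036999  0.062     ] [ 2.200e-03  1.000e-04  1.361e-01  7.000e-04  1.000e-04 -1.700e-03] [283.83193774 171.99269679]
```

View pics/s6.png

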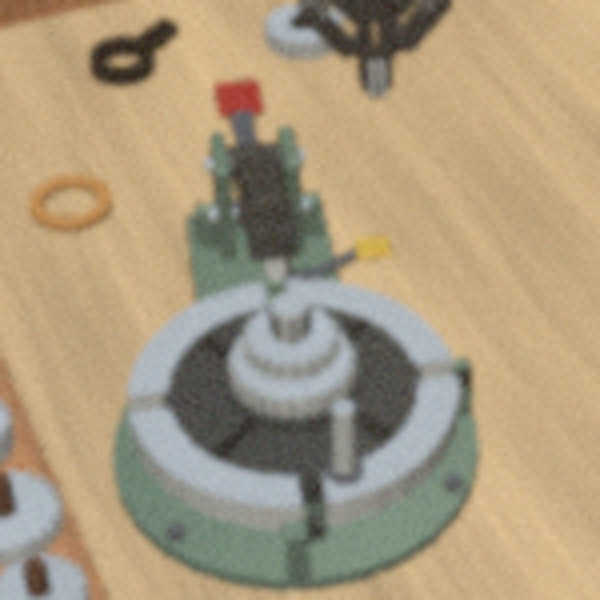

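The table is at its stop, with the post now at about (343,435) in the crop, and the latch is still up. Now the tab.

>>> apply_moves(
  plan=[
    [[0.003,0.001,0.03,0,0,0,1],[0.003,0.001,0.06,0,0,0,1],[0.003,0.001,0.09,0,0,0,1],[0.003,0.001,0.12,0,0,0,1],[0.003,0.001,0.13,0,0,0,1],[0.003,0.001,0.136,0,0,0,1],[0.003,0.001,0.136,0,0,0,1],[0.003,0.001,0.136,0,0,0,1]],
  ],
)

```text
time: 11.88
tool_pos: [0.5221, -0.0425, 0.0854]
tcp_rot: [2.488, 1.916, 0.003]
wrist_force: [-0.5, -0.3, 0.6]
width: -0.001
```

```bash
python3 - <<'E'
from h import *
s=readout.read_state(); print(s['tool_pos'],s['wrist_force'])
c=[]
for n,b in(('top',(250,160,350,260)),('side',(230,150,330,250))):
    im=read_camera(n)[:,:,::-1]; x0,y0,x1,y1=b
    c.append(cv2.resize(im[y0:y1,x0:x1],None,fx=4,fy=4,interpolation=cv2.INTER_CUBIC))
cv2.imwrite('pics/p7.png',cv2.convertScaleAbs(np.hstack(c),alpha=1.6))
E
```

```text
[ 0.52205577 -0.0424751   0.08543384] [-0.4687541  -0.28554575  0.57318307]
```

View pics/p7.png

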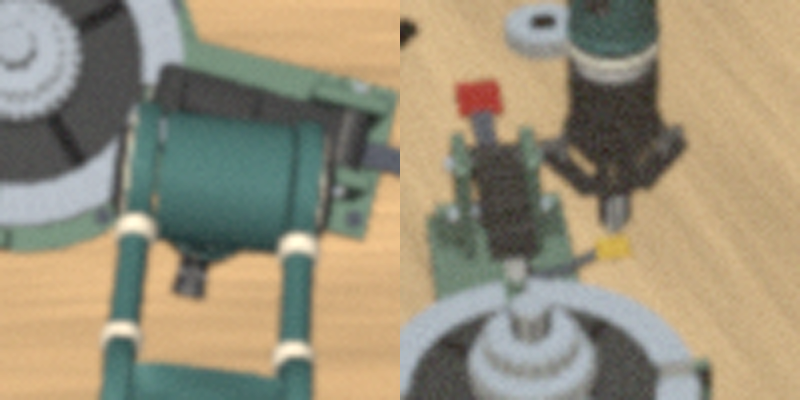

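>>> apply_moves(
  plan=[
    [[-0.002,-0.002,0.01,0,0,0,1],[-0.002,-0.002,0.016,0,0,0,1],[-0.002,-0.002,0.022,0,0,0,1],[-0.002,-0.002,0.027,0,0,0,1],[-0.002,-0.002,0.032,0,0,0,1],[-0.002,-0.002,0.037,0,0,0,1],[-0.002,-0.002,0.042,0,0,0,1],[-0.002,-0.002,0.046,0,0,0,1]],
  ],
)

```text
time: 12.65
tool_pos: [0.5163, -0.0438, 0.0367]
tcp_rot: [-2.488, -1.914, 0.004]
wrist_force: [-6.0, 1.5, 3.5]
width: 0.002
```

>>> apply_moves(
  plan=[
    [[0,0,0.003,0,0,0,1],[0,0,0.006,0,0,0,1],[0,0,0.006,0,0,0,1],[0,0,0.006,0,0,0,1],[0,0,0.006,0,0,0,1],[0,0,0.006,0,0,0,1],[0,0,0.006,0,0,0,1],[0,0,0.006,0,0,0,1]],
  ],
)

```text
time: 13.32
tool_pos: [0.5163, -0.0438, 0.031]
tcp_rot: [-2.488, -1.914, 0.004]
wrist_force: [-5.8, 1.3, 3.5]
width: -0.0
```

```bash
python3 - <<'E'
from h import *
s=readout.read_state(); print(s['tool_pos'],s['wrist_force'])
c=[]
for n,b in(('top',(250,160,350,260)),('side',(230,150,330,250))):
    im=read_camera(n)[:,:,::-1]; x0,y0,x1,y1=b
    if n=='side': print(blob(im[:,:,::-1].copy(),'red',(230,150,270,195)))
    c.append(cv2.resize(im[y0:y1,x0:x1],None,fx=4,fy=4,interpolation=cv2.INTER_CUBIC))
cv2.imwrite('pics/p8.png',cv2.convertScaleAbs(np.hstack(c),alpha=1.6))
E
```

```text
[ 0.51630376 -0.04377387  0.03096801] [-5.84414784  1.28033945  3.48834656]
(np.float64(248.8961038961039), np.float64(165.96103896103895), 77, np.int64(244), np.int64(254), np.int64(162), np.int64(170))
```

View pics/p8.png

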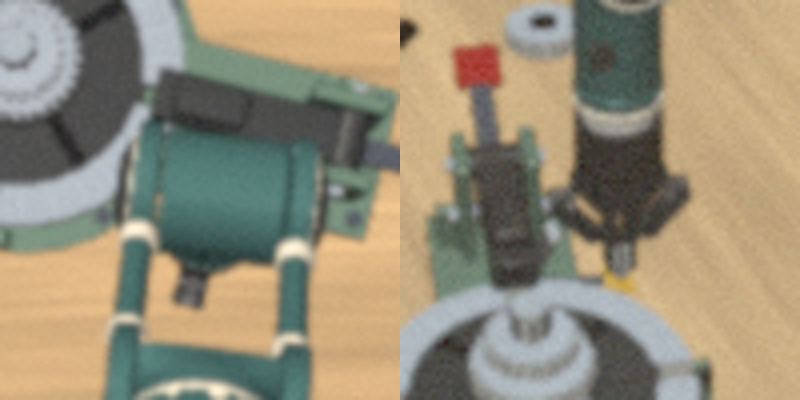

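The pad is back at its starting pixel (248.9,166.0), so the latch has dropped. Lifting off and checking.

>>> apply_moves(
  plan=[
    [[0,0,-0.006,0,0,0,1],[0,0,-0.013,0,0,0,1],[0,0,-0.02,0,0,0,1],[0,0,-0.035,0,0,0,1],[0,0,-0.06,0,0,0,1],[0,0,-0.095,0,0,0,1],[0,0,-0.135,0,0,0,1],[0,0,-0.17,0,0,0,1]],
  ],
)

```text
time: 14.08
tool_pos: [0.5196, -0.0445, 0.2054]
tcp_rot: [2.487, 1.914, 0.005]
wrist_force: [0.2, -0.6, -0.5]
width: -0.002
```

>>> apply_moves(
  plan=[
    [[-0.1,-0.1,-0.02,0,0,0,1],[-0.1,-0.1,-0.02,0,0,0,1],[-0.1,-0.1,-0.02,0,0,0,1],[-0.1,-0.1,-0.02,0,0,0,1],[-0.1,-0.1,-0.02,0,0,0,1],[-0.1,-0.1,-0.02,0,0,0,1],[-0.1,-0.1,-0.02,0,0,0,1],[-0.1,-0.1,-0.02,0,0,0,1]],
  ],
)

```text
time: 14.75
tool_pos: [0.397, -0.115, 0.2224]
tcp_rot: [2.488, 1.916, 0.002]
wrist_force: [0.1, -0.0, 1.1]
width: -0.003
```

```bash
python3 - <<'E'
from h import *
s=readout.read_state(); print(s['tool_pos'],s['wrist_force'],s['time'])
c=[]
for n,b in(('top',(205,125,405,275)),('side',(200,150,350,300))):
    im=read_camera(n)[:,:,::-1]; x0,y0,x1,y1=b; cv2.imwrite(f'pics/f_{n}.png',im)
    r=im[:,:,::-1].copy()
    print(blob(r,'red',(360,190,410,230) if n=='top' else (230,150,270,195)),blob(r,'y',(285,205,315,230) if n=='top' else (272,200,300,230)))
    cv2.imwrite(f'pics/f9{n}.png',cv2.convertScaleAbs(cv2.resize(im[y0:y1,x0:x1],None,fx=4,fy=4,interpolation=cv2.INTER_CUBIC),alpha=1.6))
E
```

```text
[ 0.39701756 -0.11500924  0.22235496] [ 0.14517283 -0.03339911  1.06324148] 14.75
(np.float64(382.91256830601094), np.float64(206.39344262295083), 183, np.int64(375), np.int64(391), np.int64(200), np.int64(213)) (np.float64(299.327868852459), np.float64(217.95081967213116), 61, np.int64(295), np.int64(303), np.int64(214), np.int64(222))
(np.float64(248.93421052631578), np.float64(165.93421052631578), 76, np.int64(244), np.int64(254), np.int64(162), np.int64(170)) (np.float64(284.2), np.float64(215.13333333333333), 15, np.int64(282), np.int64(287), np.int64(214), np.int64(216))
```

View pics/f9top.png

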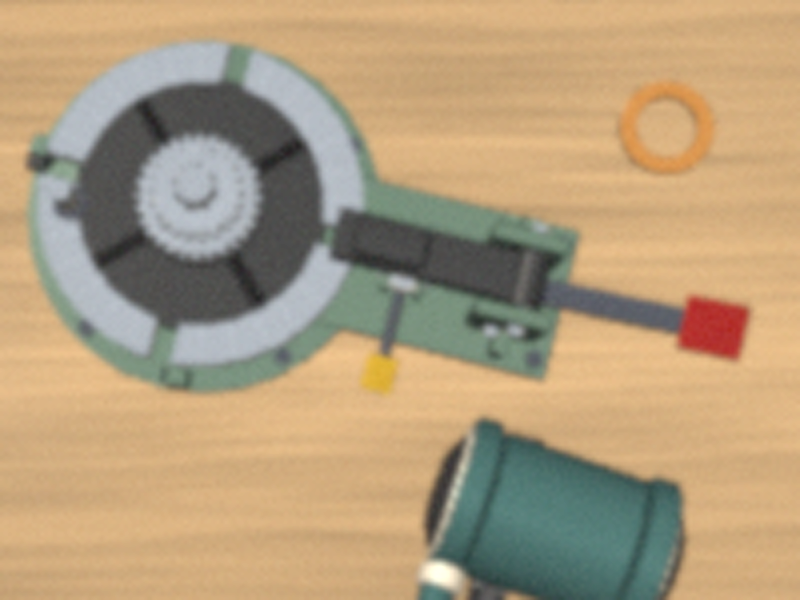

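View pics/f9side.png

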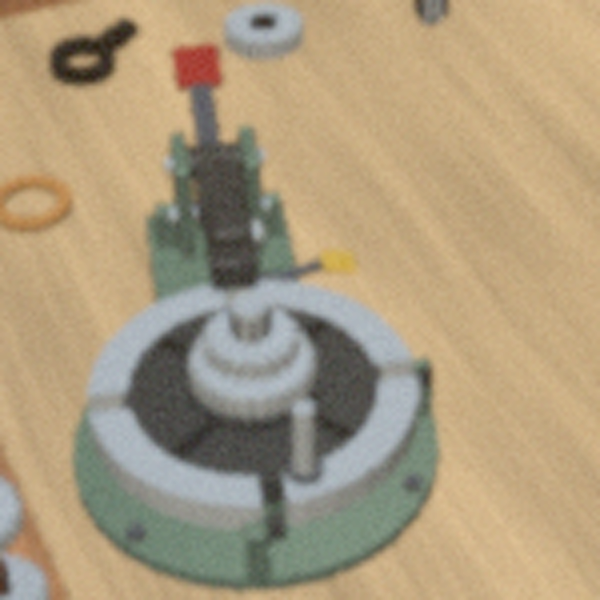

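The pad and tab are back within 0.3 px of their starting pixels in both views, which means the lever is at 0 and the latch is fully home. The post is a quarter turn on and the notches line up. The robot is clear, so I'm handing in.

```bash
python3 -c "
from h import *
print(bot.finish_job())"
```

```text
the job is handed in; nothing more can be done
None
```

The turntable is indexed a quarter turn and the latch is locked in the next notch. I handed the job in at about 15 s of the 53 s allowed; the hand-in reports no verdict.

1. **Lever:** I pressed the red pad down about 60 mm (roughly 0.35 rad) and let go. Images showed the latch held up on its catch.
2. **Turntable:** With the post loosely between the half-open jaws, I pushed it clockwise to the stop. There it took 21 N sideways (about 25 N in all) without moving further. I then backed off.
3. **Catch:** I pressed the yellow tab down to about 31 mm and the latch dropped.

**Last checks:**
- The pad and tab are back within about 0.2 px of their starting positions in both cameras, which means the lever is at 0 and the latch is fully home.
- The post sits a quarter turn on and the rim notches line up.
- The robot is clear of everything, with about 1 N on the wrist. The loose parts visible in the last views (bronze ring, spanner head and loose gear) have not moved. I did not check the others there, but the arm worked nowhere near them.

**Small disagreements:**
- The side camera put things about 2–3 px (roughly 6–12 mm) from the top-camera positions, partly because side faces show in that view. I went by the top camera, and the contacts bore it out.
- While I pressed the tab there was about 6 N sideways on the fingers. It was gone once I lifted off.

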